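Chill the tasting pot and snap its lid on

TASK

Take the tongs from their wooden stand and, touching the brass chilling puck only with the tongs, move it from the blue tray into the insulated pot; then put the tongs back upright in their stand. Set the white lid on the pot, press it straight down until it snaps in under the three orange clips, and keep pressing it firmly down onto the red seal: finish while the gripper is still on the lid and pushing. Leave the bowl, the jar and the siphon bottle where they stand.

Things in the scene. Friction and masses are not known exactly. Their poses are not given: they have to be found in the camera images.
- pot: Insulated steel pot, fixed to the work surface; origin at the centre of its underside, z up. Black square base plate 130 x 130 x 8 mm; round wall of outer radius 46, inner radius 40 mm, top at z 56 mm; above it lies the red seal. Lid on the noses, not yet snapped: its flange underside at about z 79 mm; snapped in: at z 66 mm, less when pressed.
- pot_in (a point): Centre of the pot's inner floor, 25 mm above the pot's underside. The narrowest opening above it is the seal's, 34 mm in radius.
- clips (a point): On the pot's axis 79 mm above its underside, amid the noses of three orange spring clips at 0, 120, 240 degrees from the pot's x axis. Noses: slippery bars, radius 5 mm, centred 47 mm from the axis. Clips reach 86 mm high, 56 mm from the axis, and yield outwards at 4 N/mm. Pushing the lid past takes 8 to 20 N; near 71 mm the force suddenly drops and they pull it in, holding it with about 15 N.
- seal (a joint): How far the red ring seal on the pot's rim (radii 42 and 34 mm, top 66 mm above the pot's underside) is pressed down, in m: 0 free, 0.005 at its stop. Sprung at 3 N per mm: the lid's own weight gives about 0.0005, a firm push of 8 N about 0.003.
- lid: White round lid, about 0.15 kg, loose, lying handle up. Origin on its axis at the underside of the flange, z up to the handle. Flange 8 mm thick, radius 45 mm, lower edge chamfered to radius 40 mm; below it a plug 6 mm deep of radius 31 mm (so the origin starts 6 mm above the surface). On the pot any turn about its axis will do.
- lid_knob (a point): Centre of the top of the lid's blue block handle: 36 mm long along the lid's x, 24 mm wide along the lid's y with flat sides, from 8 to 46 mm above the flange's underside. It can be gripped across its flat sides or pressed on top.
- tongs: Steel tongs, 0.07 kg, loose, upright in the stand, tips down, 123 mm high. Origin midway between the lower ends of the tips, z up to the bow. The arms are hinged at z 118 mm under the bow (26 mm in y, 14 mm in x), open along y and spring apart equally. Black tips 26 mm high, 14 mm wide in x, 4 mm thick: 40 mm apart inside, 48 mm over the outsides when free.
- tongs_grip (a point): Midway between the tongs' green grip plates, 75 mm above the tips: plates 20 mm wide in x, 30 mm high, 46 mm over their outer faces when free. 1 mm of squeeze closes the tips by about 2.5 mm. Squeezed to about 44 mm they hold the tongs with the tips open; on the puck they measure about 39 mm. Spring: 2 N free, 8 N on the puck; a grip of 30 N holds the puck well.
- stand: Dark wooden tongs stand, fixed; origin at the centre of its underside. 40 mm (x) by 76 mm (y) by 44 mm high, with a pocket of 26 mm (x) by 62 mm (y) open at the top, its floor at z 6 mm. The tongs stand centred in it with their y along the stand's y.
- tray: Blue square tray, fixed; origin at the centre of its underside. 130 x 130 mm, rim 12 mm high, walls and floor 4 mm thick.
- puck: Brass-coloured chilling puck: upright cylinder 24 mm in diameter, 26 mm high, about 0.05 kg, loose on the tray's floor; origin at the centre of its underside.
- bowl: White bowl, 96 mm in diameter and 45 mm high, loose, origin at the centre of its underside. Bystander.
- jar: Amber glass jar with a black cap, 56 mm in diameter, 85 mm high, loose, origin at the centre of its underside. Bystander.
- siphon: Aluminium siphon bottle, 74 mm in diameter, 140 mm high, loose, origin at the centre of its underside. Bystander.
Mind the look-alikes: they are no part of the job. What is shaped like the stand but pink or turquoise is not meant. What is shaped like the lid but pink is not meant.

How it is judged:
On the way, in this order (a step that is already met when the one before it is completed fails the run):
1. the puck is lifted clear of the tray in the tongs (height (world z) of puck above 0.05 m and contact force between tongs and puck above 0.5 N and contact force between the fingers and tongs above 0.5 N), for 0.2 s.
2. the puck lies in the pot and the tongs have let go of it (horizontal distance between puck and pot below 0.045 m and z of puck in the frame of pot below 0.042 m and contact force between tongs and puck below 0.05 N), for 0.2 s.
3. the tongs stand in their stand again, let go (horizontal distance between tongs and stand below 0.02 m and z of tongs in the frame of stand below 0.02 m and angle between tongs's own z axis and vertical below 0.3 rad and contact force between the fingers and tongs below 0.05 N), for 0.2 s.
At the end, for the whole second after the job is handed in: Lid snapped under the clips (flange underside under 67 mm above the pot's underside, within 6 mm of its axis, tilt under 0.08 rad), gripper still on it, seal pressed over 1.5 mm; puck inside the pot; tongs in their stand (within 20 mm, tilt under 0.3 rad) (z of lid in the frame of pot between 0.055 and 0.067 m and horizontal distance between lid and pot below 0.006 m and angle between lid's own z axis and vertical below 0.08 rad and value of joint seal above 0.0015 m and contact force between the fingers and lid above 1 N and horizontal distance between puck and pot below 0.045 m and z of puck in the frame of pot below 0.042 m and horizontal distance between tongs and stand below 0.02 m and z of tongs in the frame of stand below 0.02 m and angle between tongs's own z axis and vertical below 0.3 rad); the arm keeps its last pose, push and grip.
It fails at once if the fingers touch the puck (contact force between the fingers and puck above 0.3 N).
It fails at once if a bystander is moved by more than 30 mm or tipped (distance of any of bowl, jar, siphon from where it was at the start of the episode above 0.03 m or angle between any of bowl, jar, siphon's own z axis and vertical above 0.5 rad).
It also fails if it takes over 72 s, if anything falls off the work surface, if the arm or the gripper's body presses on something with over 40 N, if the wrist force passes 120 N, or if a joint passes its speed limit or range.

ROBOT

A 7-joint arm with a two-finger parallel gripper is mounted at the origin on the work surface. World frame = base frame: x ahead of the robot, y to its left, z up, the work surface at z = 0. Lengths are in m, angles in rad, forces in N, time in s.
With the tool pointing down it reaches from about 0.35 to 0.9 m from the base axis. Payload 7.2 kg.
Tool frame: the origin (TCP) lies at the very end of the fingers, on their centre line; the grasp point (between the pads) lies 19 mm behind it (manip.grasp_offset is the distance from the TCP to the grasp point, in m); z points along the fingers, y is the direction in which the jaws open and shut (so a half turn about z gives the same grasp; the last joint's range is limited). The gripper opens to 88 mm and grips with 3 to 60 N. Pads are 20 mm wide; open, the fingers measure 115 mm over their backs; the gripper's body (75 mm by 178 mm) begins 61 mm behind the grasp point.
Start: joints at [-1.265, 0.411, -0.013, 1.596, 0.006, 1.134, -0.082], TCP at [0.228, 0.582, 0.223] pointing down, gripper open.
Joint ranges: [-2.95, 2.95], [-0.29, 1.99], [-1.47, 1.44], [0.14, 2.54], [-1.03, 4.17], [0.13, 1.85], [-2.86, 2.86]. Speed limits (rad/s): [2.39, 2.39, 3.01, 3.01, 3.14, 3.14, 3.14].

INTERFACE

Orientations are given as [roll, pitch, yaw] about the fixed x, y, z axes, in that order (R = Rz(yaw) Ry(pitch) Rx(roll)).
In Python, from cell import manip gives the robot as it stands. The module is installed in compiled form; this text tells all that it offers.
- The arm moves only by the tool carry_out, never from a script. Its argument "rows" is a list of rows, each a list of 6 numbers: the shift along the tool's x, y, z in cm, then the turn, a rotation vector about the tool's x, y, z in degrees. A call has 1 to 10 rows; each row shifts and turns the pose as measured when the row begins, along the tool's axes as they then stand; what a row does not reach is not made up. A row lasts 1/12 s, in which the tool goes at most 41.7 mm and 7.16 degrees, less where a joint would pass 70% of its speed; a pose out of reach is approached as far as the arm can. A call with a gripper value outside its range is refused whole. "fingers" is the finger opening in cm, from 0 to 8.78, set as the call begins (left out, the last holds). The fingers move at their own pace and stop on an object; "squeeze" is the grip in N (left out, the last holds). Time passes only in rows, so rows that do not move let the fingers close. It gives the time, the measured TCP pose, the force and the opening at its end, in the units of the state.
- manip.sense(): the state, without advancing time (a new reading comes with each control period).
- manip.grab_frame(name): name is "side" or "top"; returns (picture, depth): 384x512x3 uint8, red, green, blue; 384x512 float32, m along the optical axis (not along the pixel's ray), 0 where there is no reading.
- manip.camera_model(name): a dict with "intrinsics" (3x3 intrinsics, pixels), "R" (3x3) and "t" (3): a world point X has camera coordinates R X + t. Camera axes: x right, y down, z forward; pixel columns grow to the right and rows downward; lengths in m; the calibration is good to about 2 mm. A picture is of the moment at which its call begins. camera_model takes no time and is no camera call.
- manip.close_job(): hands the job in, once; it reports no verdict.
The state is a dict: "clock": time; "q": joint angles; "joint_vel": joint speeds; "effort": joint torques, N m; "ee_pos": TCP position; "tool_rot": TCP orientation; "ft_force": force on the tool from outside, world axes, zero at the start; "ft_torque": the same for the moment, N m; "gripper_width": opening from 0.0 (shut) to 1.0 (fully open).
Only numpy, scipy, OpenCV 4.12 (cv2) and the standard library are available. Lean on these libraries where they do the work, as an engineer would, in place of code of your own. Each camera call takes 0.05 s, during which the arm holds its last target. There are 200 camera calls.

## Working session

There is one attempt and no reset: what is moved stays moved. The work goes in short steps, Python scripts to look and compute and a tool call to move; the robot and the scene stay as the last step left them, time stands still between calls to the robot, and variables do not carry over. Pictures are saved under pics/ and viewed, on a budget of 10 in all, crops included, one or two more only if the job needs it, and the job is handed in when it is done.

Besides the shell and the picture viewer there is one more tool, called after "Request:" as name(argument=value, ...), one argument or row to a line, values as JSON. carry_out: Moves the arm, as the interface text tells. Its arguments: {"type":"object","properties":{"rows":{"type":"array","items":{"type":"array","items":{"type":"number"}}},"fingers":{"type":"number"},"squeeze":{"type":"number"}},"required":["rows"]}

```bash
mkdir -p pics; cat > h.py <<'E'
import numpy as np, cv2
from cell import manip
def grab(n):
    p,d=manip.grab_frame(n); m=manip.camera_model(n)
    K,R,t=[np.array(m[k],float) for k in("intrinsics","R","t")]
    v,u=np.mgrid[0:384,0:512]
    c=np.stack([(u-K[0,2])/K[0,0]*d,(v-K[1,2])/K[1,1]*d,d],-1)
    W=(c-t)@R   # world points
    W[d==0]=np.nan
    return p,d,W
def save(n,p): cv2.imwrite('pics/'+n,cv2.cvtColor(p,cv2.COLOR_RGB2BGR))
E
python3 - <<'E'
from h import *
a=grab('top');b=grab('side')
np.savez('f0.npz',t=a[0],tw=a[2],s=b[0],sw=b[2])
save('top0.png',cv2.resize(a[0],(800,600)));save('side0.png',cv2.resize(b[0],(800,600)))
print(manip.sense()); 
for n in('top','side'): print(manip.camera_model(n))
print(manip.grasp_offset)
E
```

```text
{'clock': 0.1, 'q': array([-1.26518744,  0.41180553, -0.01269181,  1.59689994,  0.00564062,
        1.13430777, -0.08222016]), 'joint_vel': array([-0.00050382, -0.0017174 , -0.00018499, -0.00316674,  0.0007694 ,
        0.00174543, -0.00126192]), 'effort': array([ 3.21533778e-03, -5.89097393e+01,  6.44109584e-01, -2.91716516e+01,
       -5.38049592e-02,  1.43438304e-02,  8.58107569e-05]), 'ee_pos': array([0.22812933, 0.58142036, 0.22192698]), 'tool_rot': array([-3.14021467e+00,  1.42138192e-04,  2.76778629e+00]), 'ft_force': array([-0.695492  ,  0.01286812,  0.31221267]), 'ft_torque': array([-0.02877503, -0.01808277, -0.00813692]), 'gripper_width': 0.9981052983674127}
{'intrinsics': array([[443.41782856,   0.        , 255.38697889],
       [  0.        , 443.41782856, 189.06485299],
       [  0.        ,   0.        ,   1.        ]]), 'R': array([[-0.02456555, -0.99969768,  0.00103651],
       [-0.98410878,  0.02400007, -0.17593721],
       [ 0.17585914, -0.00534204, -0.98440085]]), 't': array([2.53100841e-04, 4.93014856e-01, 1.04662279e+00])}
{'intrinsics': array([[348.61703015,   0.        , 260.89220847],
       [  0.        , 348.61703015, 192.26656922],
       [  0.        ,   0.        ,   1.        ]]), 'R': array([[ 0.99621108, -0.08467039, -0.01985971],
       [-0.06593809, -0.58645891, -0.8072906 ],
       [ 0.05670671,  0.80554135, -0.58981987]]), 't': array([-0.46806793,  0.09571019,  0.88047443])}
0.0187
```

View pics/top0.png

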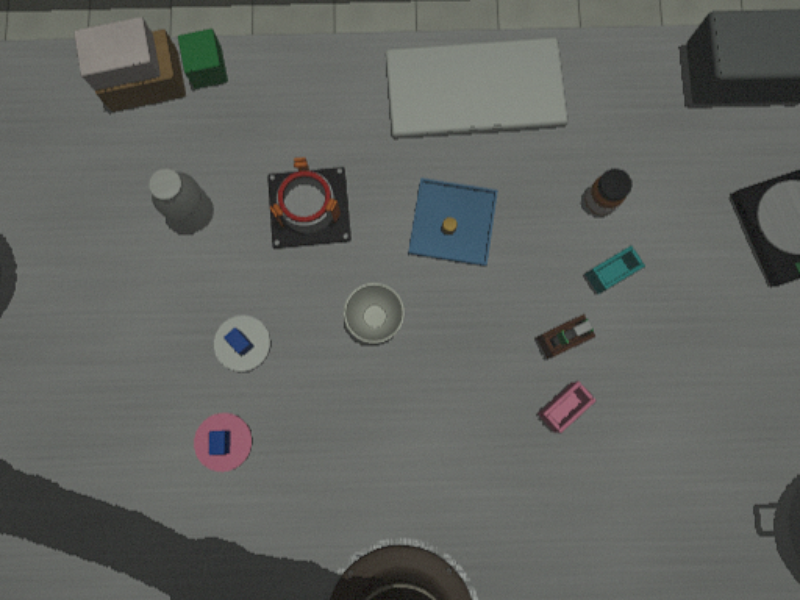

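View pics/side0.png

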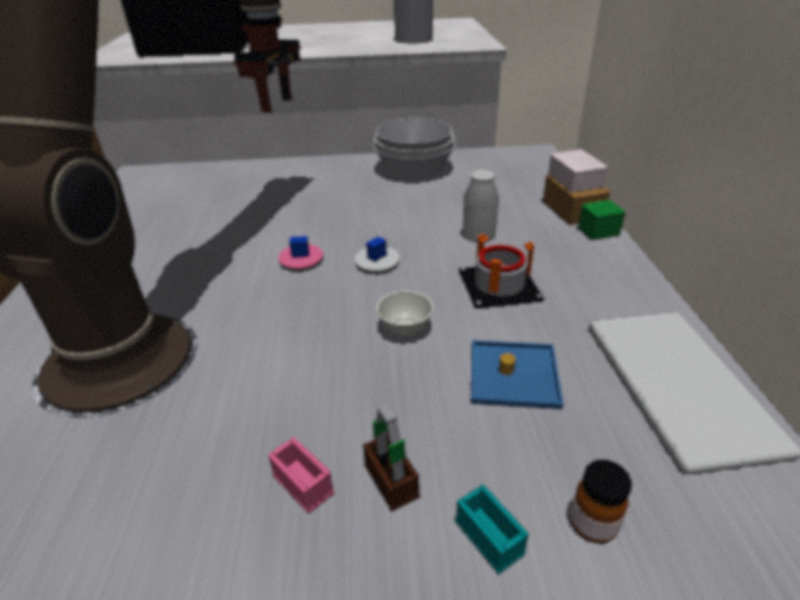

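The top view shows:
- **Stand:** the brown stand with the tongs is at (566,336). The look-alikes are pink (568,406) and turquoise (615,268).
- **Lid:** the white lid is at (242,343). The pink look-alike is at (222,441).
- **Other parts:** pot at (308,205), tray at (452,222), puck at (450,225).
- **Bystanders:** bowl at (374,313), jar at (608,190), siphon at (180,200).

I choose the brown stand and the white lid. Next I measure and take one close crop.

```bash
cat > m.py <<'E'
from h import *
f=np.load('f0.npz');
def sel(W,p,box,zr,hsv=None):
    m=np.zeros(p.shape[:2],bool); u0,v0,u1,v1=box; m[v0:v1,u0:u1]=1
    m&=(W[...,2]>zr[0])&(W[...,2]<zr[1])
    if hsv: m&=cv2.inRange(cv2.cvtColor(p,cv2.COLOR_RGB2HSV),hsv[0],hsv[1])>0
    return W[m]
def rect(n,P):
    r=cv2.minAreaRect((P[:,:2]*1000).astype(np.float32)); print(n,len(P),np.round(r[0],1),np.round(r[1],1),round(r[2],1),'z',np.round(np.percentile(P[:,2],[5,50,95])*1000,1))
def circ(n,P):
    c,r=cv2.minEnclosingCircle((P[:,:2]*1000).astype(np.float32)); print(n,len(P),np.round(c,1),round(r,1),'mean',np.round(P.mean(0)*1000,1))
if __name__=='__main__':
    for k,bx in(('t',dict(stand=(335,195,390,235),lid=(132,195,178,242),pot=(168,98,228,160),tray=(258,110,322,172),puck=(278,132,298,156))),
                ('s',dict(stand=(228,255,272,328),lid=(222,145,260,178),pot=(285,145,350,198),tray=(296,212,364,264),puck=(315,222,335,245)))):
        p,W=f[k],f[k+'w']
        print(k)
        rect('stand top',sel(W,p,bx['stand'],(.036,.050)))
        rect('tongs hi',sel(W,p,bx['stand'],(.075,.2)))
        rect('green',sel(W,p,bx['stand'],(.05,.2),((40,80,20),(85,255,255))))
        rect('bow',sel(W,p,bx['stand'],(.11,.2)))
        circ('flange',sel(W,p,bx['lid'],(.007,.022)))
        rect('knob',sel(W,p,bx['lid'],(.04,.07)))
        circ('seal',sel(W,p,bx['pot'],(.055,.08),((0,120,50),(5,255,255))))
        circ('noses',sel(W,p,bx['pot'],(.07,.1),((5,100,40),(20,255,255))))
        rect('base',sel(W,p,bx['pot'],(.004,.015)))
        rect('tray',sel(W,p,bx['tray'],(.001,.02),((100,80,20),(125,255,255))))
        circ('puck',sel(W,p,bx['puck'],(.024,.04)))
        circ('puck c',sel(W,p,bx['puck'],(.004,.04),((12,100,40),(30,255,255))))
E
python3 m.py
python3 -c "
from h import *
f=np.load('f0.npz')
a=cv2.resize(f['t'][185:240,330:395],None,fx=6,fy=6);b=cv2.resize(f['s'][255:330,220:285],None,fx=5,fy=5)
c=np.zeros((380,800,3),np.uint8);c[:330,:390]=a;c[:375,400:725]=b;save('crop0.png',c)"
```

```text
t
stand top 234 [ 423.4 -272.8] [39.8 75.1] 24.7 z [39.8 44.4 47.6]
tongs hi 150 [ 423.2 -272.8] [19.7 45.3] 24.2 z [ 81.2 120.8 132.2]
green 25 [ 415.9 -273.6] [16.6 47.1] 1.7 z [72.4 94.  99. ]
bow 91 [ 422.7 -271.3] [12.9 31.3] 24.9 z [113.  128.4 133. ]
flange 830 [426.1 255.1] 58.3 mean [426.  240.2  14.8]
knob 160 [427.  241.4] [36.5 24. ] 42.4 z [46.9 52.7 55.9]
seal 250 [652.8 135.6] 41.5 mean [653.2 136.   66.4]
noses 145 [652.5 135.2] 56.6 mean [653.5 133.3  83.6]
base 1209 [665.1 136.1] [156.1 167.5] 89.2 z [ 4.7  8.5 12.4]
tray 2231 [ 621.4 -103.3] [129.4 130.6] 79.2 z [ 2.   5.3 13.4]
puck 70 [611.5 -96.5] 12.3 mean [609.9 -96.2  30.3]
puck c 61 [610.4 -96. ] 11.5 mean [610.4 -95.7  30.6]
s
stand top 415 [ 424.5 -273.6] [40. 77.] 24.3 z [37.2 44.  46.5]
tongs hi 389 [ 424.4 -273.9] [19.6 47. ] 23.6 z [ 77.6 101.8 130.4]
green 185 [ 425.3 -274.8] [19.2 44.9] 22.7 z [70.6 84.3 97.4]
bow 161 [ 425.2 -274.8] [13.9 30.7] 22.0 z [111.9 128.4 130.8]
flange 278 [426.9 241.9] 45.1 mean [427. 230.  15.]
knob 90 [425.9 240.9] [35.3 26.5] 41.4 z [41.4 51.3 54. ]
seal 153 [643.2 135.9] 50.1 mean [653.2 137.8  65.4]
noses 108 [651.5 135.1] 56.8 mean [646.9 126.8  81.1]
base 654 [639.  196.8] [148.9 257.7] 3.9 z [ 5.4  8.9 12.6]
tray 2078 [ 623.2 -103.5] [133.2 127.6] 79.5 z [ 3.4  5.4 13.2]
puck 75 [611.3 -95.5] 12.8 mean [610.6 -98.   29.7]
puck c 90 [611.  -96.9] 11.6 mean [ 610.8 -101.3   25.7]
```

View pics/crop0.png

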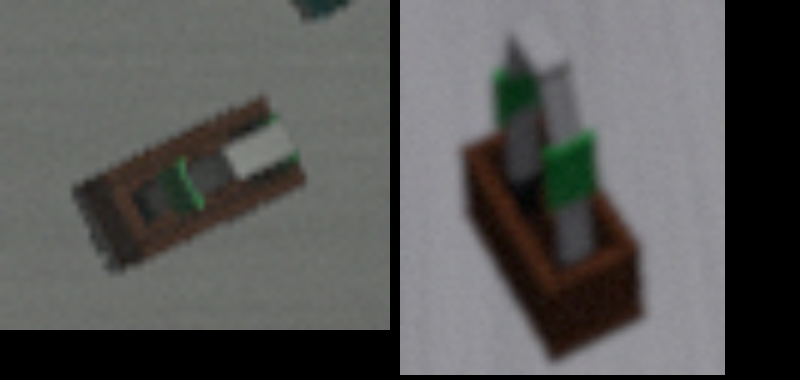

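The crop confirms the tongs with green plates in the brown stand, around (270,160) in the top half and (560,200) in the side half. Both views agree to about 2 mm:

| Item | Position (mm) | Orientation |
|---|---|---|
| Stand | (424, -273) | x axis at 24.4° |
| Puck | (610.5, -96.5) | – |
| Pot | (652.5, 135.5) | – |
| Lid | (426.5, 241) | x axis at 42° |

Request:
carry_out(
  rows=[
    [-3.4,-2.1,0,0,0,0],
    [-3.4,-2.1,0,0,0,0],
    [-3.4,-2.1,0,0,0,0],
    [-3.4,-2.1,0,0,0,0],
    [-3.4,-2.1,0,0,0,0],
    [-3.4,-2.1,0,0,0,0],
    [-3.4,-2.1,0,0,0,0],
    [-3.4,-2.1,0,0,0,0],
    [-3.4,-2.1,0,0,0,0],
    [-3.4,-2.1,0,0,0,0],
  ],
  fingers=6.5,
  squeeze=10,
)

```text
clock: 0.93
ee_pos: [0.4683, 0.2574, 0.2165]
tool_rot: [-3.136, -0.007, 2.787]
ft_force: [0.2, 0.8, 1.0]
gripper_width: 0.739
```

```bash
cat > go.py <<'E'
import sys; from h import *
from scipy.spatial.transform import Rotation as Ro
s=manip.sense(); p=s['ee_pos']; R=Ro.from_euler('xyz',s['tool_rot'])
x,y,z,yaw=map(float,sys.argv[1:5])
T=Ro.from_euler('xyz',[np.pi,0,np.radians(yaw)])
print('t',round(s['clock'],2),'p',p.round(4),'rpy',np.degrees(s['tool_rot']).round(1),'w',round(s['gripper_width']*87.8,1),'F',s['ft_force'].round(1),'q',s['q'].round(2))
print('tool cm',(R.inv().apply(np.array([x,y,z])-p)*100).round(2),'rotvec',np.degrees((R.inv()*T).as_rotvec()).round(1),'in target axes cm',(T.inv().apply(np.array([x,y,z])-p)*100).round(2))
E
python3 go.py .424 -.2733 .2 24.4
```

```text
t 0.93 p [0.4683 0.2574 0.2165] rpy [-179.7   -0.4  159.7] w 64.9 F [0.2 0.8 1. ] q [-0.72  0.27  0.15  1.83 -0.05  1.06  0.67]
tool cm [-14.26 -51.31   1.84] rotvec [ -0.6   0.2 135.3] in target axes cm [-25.96  46.5    1.65]
```

Request:
carry_out(
  rows=[
    [-1.4,-3.7,0,0,0,7],
    [-1.8,-3.5,0,0,0,7],
    [-2.2,-3.3,0,0,0,7],
    [-2.6,-3.0,0,0,0,7],
    [-3.0,-2.6,0,0,0,7],
    [-3.3,-2.3,0,0,0,7],
    [-3.5,-1.9,0,0,0,7],
    [-3.7,-1.4,0,0,0,7],
    [-3.9,-0.9,0,0,0,7],
    [-4,-0.5,0,0,0,7],
  ],
)

```text
clock: 1.77
ee_pos: [0.463, -0.1578, 0.2163]
tool_rot: [-3.134, 0.003, 1.539]
ft_force: [1.4, 0.2, -0.1]
gripper_width: 0.741
```

```bash
python3 go.py .424 -.2733 .2 24.4
```

```text
t 1.77 p [ 0.463  -0.1578  0.2163] rpy [-179.6    0.2   88.2] w 65.0 F [ 1.4  0.2 -0.1] q [-0.28  0.2   0.59  1.95 -0.12  1.03  0.33]
tool cm [-11.67  -3.51   1.69] rotvec [-0.3  0.4 63.8] in target axes cm [-8.32  8.91  1.63]
```

Request:
carry_out(
  rows=[
    [-2,-0.5,0,0,0,7],
    [-2,-0.5,0,0,0,7],
    [-2,-0.5,0,0,0,7],
    [0,0,0,0,0,7],
    [0,0,0,0,0,7],
    [0,0,0,0,0,7],
    [0,0,0,0,0,7],
    [0,0,0,0,0,7],
    [0,0,0,0,0,7],
    [0,0,0,0,0,0],
  ],
)

```text
clock: 2.6
ee_pos: [0.4314, -0.2294, 0.2157]
tool_rot: [3.141, 0.012, 0.407]
ft_force: [-0.8, 1.1, 0.2]
gripper_width: 0.742
```

```bash
python3 go.py .424 -.2733 .2 24.4
```

```text
t 2.6 p [ 0.4314 -0.2294  0.2157] rpy [179.9   0.7  23.3] w 65.1 F [-0.8  1.1  0.2] q [-0.32  0.23  0.83  1.96 -0.18  1.04 -0.57]
tool cm [-2.39  3.73  1.6 ] rotvec [ 0.   0.7 -1.1] in target axes cm [-2.48  3.69  1.57]
```

Request:
carry_out(
  rows=[
    [-1.2,1.8,0,0,0.7,-1],
    [-1.2,1.8,0.8,0,0,0],
    [0,0,0.8,0,0,0],
    [0,0,0,0,0,0],
    [0,0,0,0,0,0],
  ],
)

```text
clock: 3.02
ee_pos: [0.4242, -0.2713, 0.1985]
tool_rot: [-3.141, 0.0, 0.446]
ft_force: [-0.9, 0.2, -0.6]
gripper_width: 0.737
```

```bash
python3 go.py .424 -.2733 .062 24.4
```

```text
t 3.02 p [ 0.4242 -0.2713  0.1985] rpy [-180.     0.    25.5] w 64.7 F [-0.9  0.2 -0.6] q [-0.2   0.28  0.82  1.95 -0.24  1.01 -0.39]
tool cm [-0.1   0.18 13.65] rotvec [-0.   0.   1.1] in target axes cm [-0.1   0.17 13.65]
```

Request:
carry_out(
  rows=[
    [-0.1,0.2,2,0,0,1],
    [0,0,2.5,0,0,0],
    [0,0,2.5,0,0,0],
    [0,0,2,0,0,0],
    [0,0,1.5,0,0,0],
    [0,0,1,0,0,0],
    [0,0,1,0,0,0],
    [0,0,0,0,0,0],
  ],
)

```text
clock: 3.68
ee_pos: [0.4288, -0.2671, 0.0703]
tool_rot: [-3.14, -0.005, 0.447]
ft_force: [-0.8, -0.0, -0.5]
gripper_width: 0.738
```

```bash
python3 go.py .424 -.2733 .062 24.4
```

```text
t 3.68 p [ 0.4288 -0.2671  0.0703] rpy [-179.9   -0.3   25.6] w 64.8 F [-0.8 -0.  -0.5] q [-0.06  0.48  0.68  2.07 -0.45  0.74 -0.22]
tool cm [-0.7   0.35  0.82] rotvec [-0.1 -0.3  1.2] in target axes cm [-0.69  0.36  0.83]
```

Request:
carry_out(
  rows=[
    [-0.7,0.35,0.4,0,-0.3,1.2],
    [0,0,0.4,0,0,0],
    [0,0,0,0,0,0],
    [0,0,0,0,0,0],
  ],
)

```text
clock: 4.02
ee_pos: [0.4249, -0.2742, 0.0633]
tool_rot: [3.141, -0.001, 0.425]
ft_force: [-0.1, -0.5, -0.8]
gripper_width: 0.738
```

```bash
python3 go.py .424 -.2733 .062 24.4
```

```text
t 4.02 p [ 0.4249 -0.2742  0.0633] rpy [ 1.80e+02 -1.00e-01  2.43e+01] w 64.8 F [-0.1 -0.5 -0.8] q [-0.05  0.49  0.68  2.07 -0.47  0.73 -0.21]
tool cm [-0.04 -0.12  0.13] rotvec [ 0.  -0.1 -0.1] in target axes cm [-0.04 -0.12  0.13]
```

Good. Closing to 44 mm.

Request:
carry_out(
  rows=[
    [0,-0.1,0.1,0,0,0],
    [0,0,0,0,0,0],
    [0,0,0,0,0,0],
    [0,0,0,0,0,0],
    [0,0,0,0,0,0],
    [0,0,0,0,0,0],
  ],
  fingers=4.3,
  squeeze=15,
)

```text
clock: 4.52
ee_pos: [0.4255, -0.2735, 0.0638]
tool_rot: [3.14, -0.003, 0.425]
ft_force: [0.6, -0.4, -1.1]
gripper_width: 0.492
```

```bash
python3 go.py .424 -.2733 .062 24.4
```

```text
t 4.52 p [ 0.4255 -0.2735  0.0638] rpy [179.9  -0.2  24.4] w 43.2 F [ 0.6 -0.4 -1.1] q [-0.05  0.49  0.68  2.07 -0.47  0.73 -0.22]
tool cm [-0.13 -0.08  0.18] rotvec [ 0.1 -0.2 -0. ] in target axes cm [-0.12 -0.08  0.18]
```

Request:
carry_out(
  rows=[
    [0,0,-1,0,0,0],
    [0,0,-1,0,0,0],
    [0,0,-1,0,0,0],
    [0,0,-1,0,0,0],
    [0,0,-1,0,0,0],
    [0,0,-2,0,0,0],
    [0,0,-2,0,0,0],
    [0,0,-1,0,0,0],
    [0,0,0,0,0,0],
    [0,0,0,0,0,0],
  ],
)

```text
clock: 5.35
ee_pos: [0.4252, -0.274, 0.1751]
tool_rot: [3.138, -0.006, 0.424]
ft_force: [-0.3, -0.7, -1.6]
gripper_width: 0.492
```

```bash
python3 go.py .6105 -.0965 .16 24.4
python3 - <<'E'
from h import *
b=grab('side'); save('lift.png',cv2.resize(b[0][200:320,200:360],(640,480)))
np.savez('f1.npz',s=b[0],sw=b[2])
E
```

```text
t 5.35 p [ 0.4252 -0.274   0.1751] rpy [179.8  -0.4  24.3] w 43.2 F [-0.3 -0.7 -1.6] q [-0.18  0.32  0.82  1.98 -0.29  0.95 -0.37]
tool cm [24.19 -8.56  1.63] rotvec [ 0.2 -0.4 -0.1] in target axes cm [24.21 -8.51  1.51]
```

View pics/lift.png

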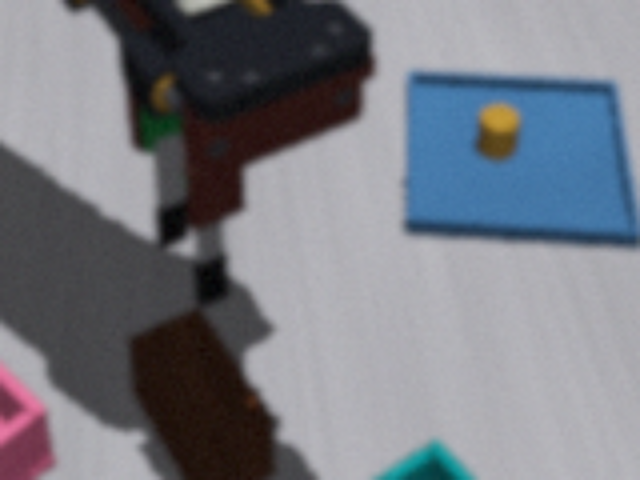

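Tongs are out and upright: tips at (175,220) and (210,280), puck at (498,132). Moving over the puck.

Request:
carry_out(
  rows=[
    [3.4,-1.2,0,0,0,0],
    [3.4,-1.2,0,0,0,0],
    [3.4,-1.2,0,0,0,0],
    [3.4,-1.2,0,0,0,0],
    [3.4,-1.2,0,0,0,0],
    [3.4,-1.2,0,0,0,0],
    [3,-1,0,0,0,0],
    [0,0,0,0,0,0],
    [0,0,0,0,0,0],
  ],
)

```text
clock: 6.15
ee_pos: [0.6078, -0.095, 0.1651]
tool_rot: [-3.138, 0.004, 0.418]
ft_force: [-1.2, -0.7, -0.4]
gripper_width: 0.488
```

```bash
python3 go.py .6105 -.0965 .11 24.4
```

```text
t 6.15 p [ 0.6078 -0.095   0.1651] rpy [-179.8    0.2   24. ] w 42.8 F [-1.2 -0.7 -0.4] q [-0.43  0.53  0.72  1.72 -0.39  1.05 -0.72]
tool cm [0.21 0.26 5.51] rotvec [-0.2  0.2 -0.4] in target axes cm [0.18 0.24 5.51]
```

Request:
carry_out(
  rows=[
    [0.2,0.25,1,-0.2,0.2,-0.4],
    [0,0,2,0,0,0],
    [0,0,2,0,0,0],
    [0,0,0,0,0,0],
    [0,0,0,0,0,0],
  ],
)

```text
clock: 6.57
ee_pos: [0.6069, -0.1002, 0.1085]
tool_rot: [-3.141, 0.005, 0.423]
ft_force: [-1.0, -0.3, -0.1]
gripper_width: 0.493
```

```bash
python3 go.py .6105 -.0965 .066 24.4
python3 - <<'E'
from h import *
b=grab('side');a=grab('top')
c=np.zeros((450,800,3),np.uint8)
c[:,:400]=cv2.resize(b[0][190:280,290:370],(400,450)); c[:400,400:]=cv2.resize(a[0][104:184,250:330],(400,400)); save('over.png',c)
np.savez('f2.npz',t=a[0],tw=a[2],s=b[0],sw=b[2])
E
```

```text
t 6.57 p [ 0.6069 -0.1002  0.1085] rpy [-180.     0.3   24.3] w 43.2 F [-1.  -0.3 -0.1] q [-0.39  0.59  0.68  1.77 -0.44  0.95 -0.67]
tool cm [ 0.5  -0.18  4.24] rotvec [-0.   0.3 -0.1] in target axes cm [ 0.48 -0.18  4.25]
```

View pics/over.png

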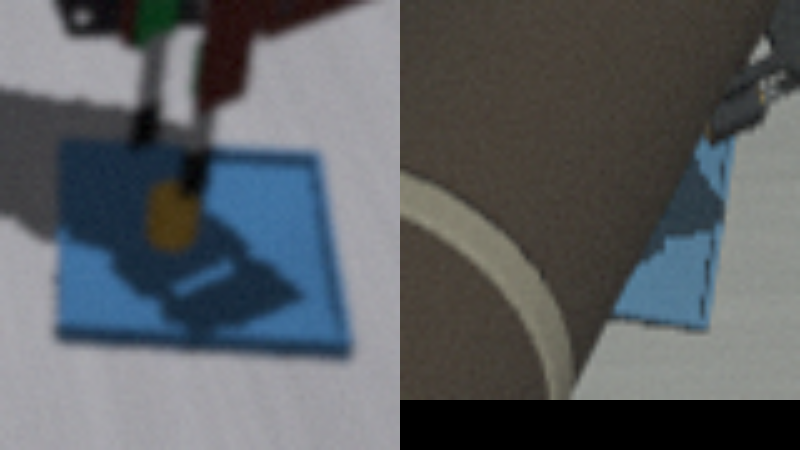

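The side view shows the tips at (145,125) and (195,175), above the puck at (173,215). The arm hides the puck from above, so I use the side depth to check tips against puck.

```bash
python3 - <<'E'
from m import *
f=np.load('f2.npz');p,W=f['s'],f['sw']
for nm,bx in(('near',(324,215,336,232)),('far',(314,205,323,221))):
    P=W[bx[1]:bx[3],bx[0]:bx[2]].reshape(-1,3);c=p[bx[1]:bx[3],bx[0]:bx[2]].reshape(-1,3)
    P=P[(c.max(1)<75)&(P[:,2]>.045)&(P[:,2]<.1)&(np.hypot(P[:,0]-.61,P[:,1]+.1)<.04)]
    print(nm,len(P),P.mean(0).round(4) if len(P) else '',P.min(0).round(4),P.max(0).round(4))
circ('puck',sel(W,p,(310,220,340,245),(.026,.036),((12,100,30),(30,255,255))))
E
```

```text
near 73 [ 0.6123 -0.1182  0.0702] [ 0.6058 -0.1216  0.0521] [ 0.6202 -0.1136  0.0927]
far 58 [ 0.5975 -0.0848  0.0699] [ 0.5903 -0.0884  0.0516] [ 0.6045 -0.0816  0.0952]
puck 48 [610.7 -98.4] 10.6 mean [609.7 -99.8  30. ]
```

Request:
carry_out(
  rows=[
    [0.7,0,0,0,0.3,0],
    [0,0,0,0,0,0],
    [0,0,1,0,0,0],
    [0,0,0,0,0,0],
  ],
)

```text
clock: 7.0
ee_pos: [0.6162, -0.0979, 0.1021]
tool_rot: [3.14, -0.007, 0.423]
ft_force: [-1.1, 0.6, -1.2]
gripper_width: 0.494
```

```bash
python3 go.py .6134 -.0972 .065 24.4
```

```text
t 7.0 p [ 0.6162 -0.0979  0.1021] rpy [179.9  -0.4  24.2] w 43.4 F [-1.1  0.6 -1.2] q [-0.38  0.61  0.67  1.76 -0.46  0.93 -0.67]
tool cm [-0.25 -0.18  3.7 ] rotvec [ 0.1 -0.4 -0.2] in target axes cm [-0.22 -0.18  3.71]
```

Request:
carry_out(
  rows=[
    [-0.2,-0.2,0.7,0,-0.4,0],
    [0,0,0.7,0,0,0],
    [0,0,0,0,0,0],
  ],
)

```text
clock: 7.25
ee_pos: [0.6137, -0.0966, 0.0871]
tool_rot: [3.139, -0.0, 0.423]
ft_force: [-0.6, -0.7, -0.9]
gripper_width: 0.485
```

```bash
python3 go.py .6134 -.0972 .065 24.4
```

```text
t 7.25 p [ 0.6137 -0.0966  0.0871] rpy [179.9  -0.   24.2] w 42.6 F [-0.6 -0.7 -0.9] q [-0.38  0.62  0.66  1.77 -0.47  0.91 -0.66]
tool cm [-0.05  0.03  2.21] rotvec [ 0.1 -0.  -0.2] in target axes cm [-0.05  0.04  2.21]
```

Request:
carry_out(
  rows=[
    [-0.1,0,0.7,0,0,0],
    [-0.05,0.05,0.7,0,0,0],
    [-0.1,0.05,0.7,0,0,0],
    [0,0,0,0,0,0],
  ],
)

```text
clock: 7.58
ee_pos: [0.6111, -0.0985, 0.0631]
tool_rot: [3.14, 0.001, 0.423]
ft_force: [-0.2, -0.3, -0.4]
gripper_width: 0.492
```

```bash
python3 go.py .6134 -.0972 .065 24.4
```

```text
t 7.58 p [ 0.6111 -0.0985  0.0631] rpy [179.9   0.   24.3] w 43.2 F [-0.2 -0.3 -0.4] q [-0.36  0.65  0.64  1.79 -0.49  0.87 -0.64]
tool cm [ 0.26 -0.02 -0.19] rotvec [ 0.1  0.  -0.1] in target axes cm [ 0.26 -0.02 -0.19]
```

Tips are around the puck. Correcting, then closing with 30 N.

Request:
carry_out(
  rows=[
    [0.25,0,-0.2,0,0,0],
    [0,0,0,0,0,0],
  ],
)

```text
clock: 7.75
ee_pos: [0.613, -0.0977, 0.0644]
tool_rot: [3.14, 0.002, 0.423]
ft_force: [-0.3, -0.3, -0.9]
gripper_width: 0.492
```

Request:
carry_out(
  rows=[
    [0,0,0,0,0,0],
    [0,0,0,0,0,0],
    [0,0,0,0,0,0],
    [0,0,0,0,0,0],
    [0,0,0,0,0,0],
    [0,0,0,0,0,0],
  ],
  fingers=3.4,
  squeeze=30,
)

```text
clock: 8.25
ee_pos: [0.6139, -0.0977, 0.0656]
tool_rot: [3.139, 0.001, 0.423]
ft_force: [0.1, 0.1, -1.9]
gripper_width: 0.45
```

```bash
python3 go.py .6134 -.0972 .065 24.4
```

```text
t 8.25 p [ 0.6139 -0.0977  0.0656] rpy [179.9   0.   24.2] w 39.5 F [ 0.1  0.1 -1.9] q [-0.36  0.65  0.64  1.78 -0.49  0.87 -0.65]
tool cm [-0.03 -0.07  0.05] rotvec [ 0.1  0.  -0.2] in target axes cm [-0.03 -0.07  0.06]
```

39.5 mm, as expected on the puck. Lifting.

Request:
carry_out(
  rows=[
    [0,0,-1,0,0,0],
    [0,0,-2,0,0,0],
    [0,0,-2,0,0,0],
    [0,0,-2,0,0,0],
    [0,0,-2,0,0,0],
    [0,0,-2,0,0,0],
    [0,0,0,0,0,0],
    [0,0,0,0,0,0],
    [0,0,0,0,0,0],
  ],
)

```text
clock: 9.0
ee_pos: [0.6129, -0.0982, 0.1844]
tool_rot: [3.139, 0.001, 0.421]
ft_force: [-0.7, 0.6, -0.5]
gripper_width: 0.447
```

```bash
python3 go.py .6525 .1355 .19 24.4
python3 - <<'E'
from h import *
b=grab('side'); save('lift2.png',cv2.resize(b[0][140:270,250:370],(600,650))[:600])
E
```

```text
t 9.0 p [ 0.6129 -0.0982  0.1844] rpy [179.9   0.   24.1] w 39.3 F [-0.7  0.6 -0.5] q [-0.43  0.52  0.73  1.69 -0.38  1.08 -0.73]
tool cm [ 13.17 -19.71  -0.61] rotvec [ 0.1  0.  -0.3] in target axes cm [ 13.26 -19.65  -0.56]
```

View pics/lift2.png

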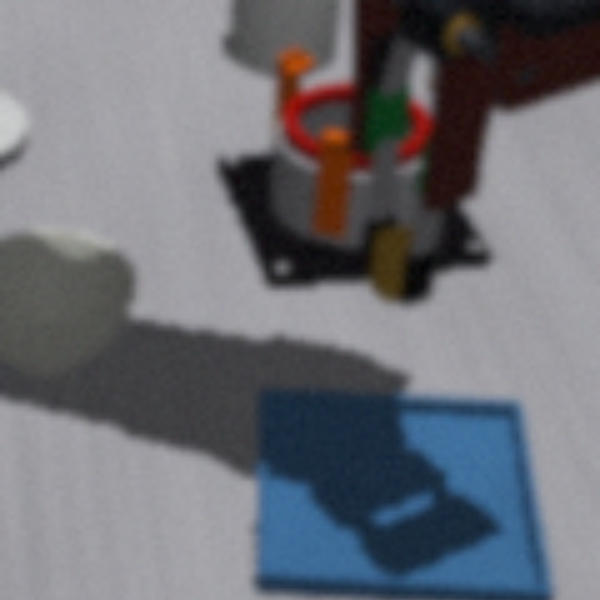

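The puck at (390,260) hangs between the tips, clear of the tray. Moving over the pot.

Request:
carry_out(
  rows=[
    [1.9,-2.8,0,0,0,0],
    [1.9,-2.8,0,0,0,0],
    [1.9,-2.8,0,0,0,0],
    [1.9,-2.8,0,0,0,0],
    [1.9,-2.8,0,0,0,0],
    [1.9,-2.8,0,0,0,0],
    [1.5,-2.2,0,0,0,0],
    [0,0,0,0,0,0],
    [0,0,0,0,0,0],
  ],
)

```text
clock: 9.8
ee_pos: [0.649, 0.1349, 0.1707]
tool_rot: [3.141, 0.018, 0.414]
ft_force: [0.8, -0.6, -0.6]
gripper_width: 0.451
```

```bash
python3 go.py .6545 .1355 .16 24.4
```

```text
t 9.8 p [0.649  0.1349 0.1707] rpy [180.    1.   23.7] w 39.6 F [ 0.8 -0.6 -0.6] q [-0.73  0.61  0.7   1.57 -0.41  1.13 -1.09]
tool cm [0.55 0.17 1.07] rotvec [ 0.   1.  -0.7] in target axes cm [0.53 0.17 1.07]
```

Request:
carry_out(
  rows=[
    [0.5,0.2,0,0,1,6],
    [0,0,0,0,0,6],
    [0,0,0.5,0,0,6],
    [0,0,0.5,0,0,6],
    [0,0,0,0,0,0],
    [0,0,0,0,0,0],
  ],
)

```text
clock: 10.3
ee_pos: [0.6514, 0.1291, 0.1549]
tool_rot: [3.136, 0.007, -0.025]
ft_force: [0.0, 0.3, -0.6]
gripper_width: 0.454
```

```bash
python3 go.py .6545 .1345 .092 0
python3 - <<'E'
from h import *
b=grab('side');a=grab('top');np.savez('f3.npz',t=a[0],tw=a[2],s=b[0],sw=b[2])
c=np.zeros((560,800,3),np.uint8)
c[:,:400]=cv2.resize(b[0][110:222,280:360],(400,560)); c[:400,400:]=cv2.resize(a[0][90:170,158:238],(400,400)); save('overpot.png',c)
E
```

```text
t 10.3 p [0.6514 0.1291 0.1549] rpy [179.7   0.4  -1.4] w 39.8 F [ 0.   0.3 -0.6] q [-0.78  0.66  0.8   1.6  -0.5   1.12 -1.45]
tool cm [ 0.34 -0.59  6.29] rotvec [ 0.3  0.4 -1.4] in target axes cm [ 0.31 -0.54  6.29]
```

View pics/overpot.png

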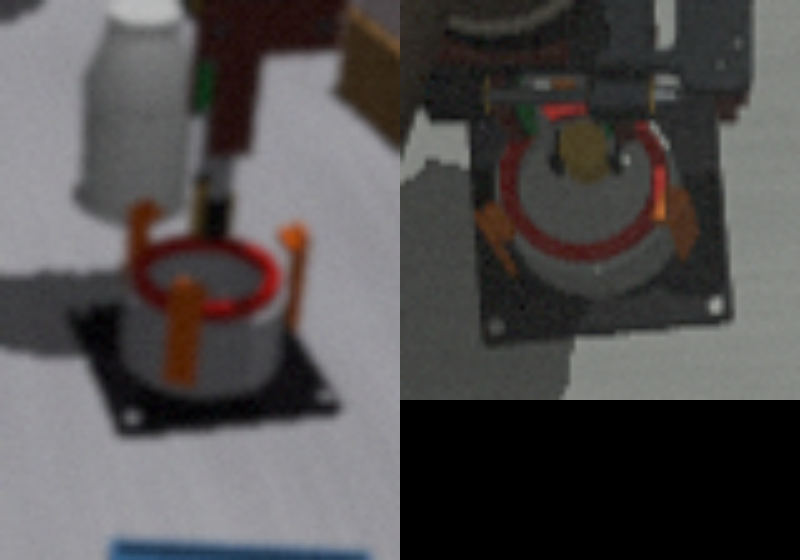

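The puck is visible at (583,150) in the top half and (200,205) in the side half, just above the pot. I get its position from depth.

```bash
python3 - <<'E'
from m import *
f=np.load('f3.npz')
h=((15,90,30),(30,255,255))
circ('top',sel(f['tw'],f['t'],(186,110,204,130),(.09,.14),h))
P=sel(f['tw'],f['t'],(186,110,204,130),(.09,.14),h);print(P.min(0),P.max(0),np.median(P,0))
circ('side',sel(f['sw'],f['s'],(314,140,326,162),(.09,.14),h))
rect('red',sel(f['sw'],f['s'],(300,150,340,180),(.06,.075),((0,120,50),(5,255,255))))
E
```

```text
top 87 [648.8 129.1] 11.7 mean [647.8 128.  119.6]
[0.63774491 0.11830494 0.10498214] [0.66026666 0.14064202 0.1251101 ] [0.6470463  0.12838763 0.12080394]
side 17 [644.4 126.3] 15.0 mean [642.7 121.4 116. ]
red 109 [652.1 132.5] [80.9 79.2] 2.9 z [61.9 66.  67.9]
```

Request:
carry_out(
  rows=[
    [0.35,-0.65,0,0.3,0.4,-1],
    [0,0,1,0,0,0],
    [0,0,0,0,0,0],
  ],
)

```text
clock: 10.65
ee_pos: [0.656, 0.1358, 0.1453]
tool_rot: [-3.14, -0.002, -0.001]
ft_force: [0.2, 0.4, -1.6]
gripper_width: 0.451
```

```bash
python3 go.py .655 .1355 .09 0
```

```text
t 10.65 p [0.656  0.1358 0.1453] rpy [-1.799e+02 -1.000e-01 -1.000e-01] w 39.6 F [ 0.2  0.4 -1.6] q [-0.77  0.66  0.78  1.6  -0.51  1.09 -1.43]
tool cm [-0.11  0.04  5.53] rotvec [-0.1 -0.1 -0.1] in target axes cm [-0.1   0.03  5.53]
```

Request:
carry_out(
  rows=[
    [-0.1,0,0.8,0,0,0],
    [-0.05,0,0.8,0,0,0],
    [-0.05,0,0.8,0,0,0],
    [0,0,0,0,0,0],
  ],
)

```text
clock: 10.98
ee_pos: [0.6537, 0.1361, 0.1185]
tool_rot: [-3.139, -0.002, 0.001]
ft_force: [-0.5, 0.6, -2.0]
gripper_width: 0.449
```

```bash
python3 go.py .655 .1355 .09 0
```

```text
t 10.98 p [0.6537 0.1361 0.1185] rpy [-1.799e+02 -1.000e-01  1.000e-01] w 39.4 F [-0.5  0.6 -2. ] q [-0.77  0.69  0.76  1.63 -0.54  1.04 -1.41]
tool cm [0.12 0.07 2.85] rotvec [-0.1 -0.1  0.1] in target axes cm [0.13 0.06 2.85]
```

Request:
carry_out(
  rows=[
    [0.1,0.05,0.8,0,0,0],
    [0,0,0.8,0,0,0],
    [0,0,0.8,0,0,0],
    [0,0,0.3,0,0,0],
    [0,0,0,0,0,0],
  ],
)

```text
clock: 11.4
ee_pos: [0.6543, 0.1354, 0.0874]
tool_rot: [-3.14, -0.0, 0.001]
ft_force: [0.1, 0.2, -1.5]
gripper_width: 0.45
```

```bash
python3 go.py .655 .1355 .09 0
```

```text
t 11.4 p [0.6543 0.1354 0.0874] rpy [-1.799e+02 -0.000e+00  1.000e-01] w 39.5 F [ 0.1  0.2 -1.5] q [-0.75  0.72  0.74  1.65 -0.56  1.   -1.39]
tool cm [ 0.07 -0.01 -0.26] rotvec [-0.1 -0.   0.1] in target axes cm [ 0.07 -0.01 -0.26]
```

Request:
carry_out(
  rows=[
    [0,0,0,0,0,0],
    [0,0,0,0,0,0],
    [0,0,0,0,0,0],
    [0,0,0,0,0,0],
    [0,0,0,0,0,0],
    [0,0,0,0,0,0],
  ],
  fingers=4.35,
)

```text
clock: 11.9
ee_pos: [0.6553, 0.1354, 0.0886]
tool_rot: [-3.14, -0.002, 0.001]
ft_force: [0.4, 0.3, -1.4]
gripper_width: 0.499
```

Request:
carry_out(
  rows=[
    [0,0,-0.7,0,0,0],
    [0,0,-0.7,0,0,0],
    [0,0,-0.8,0,0,0],
    [0,0,-1,0,0,0],
    [0,0,-1,0,0,0],
    [0,0,-1.5,0,0,0],
    [0,0,-2,0,0,0],
    [0,0,-2,0,0,0],
    [0,0,0,0,0,0],
    [0,0,0,0,0,0],
  ],
)

```text
clock: 12.73
ee_pos: [0.6559, 0.1347, 0.198]
tool_rot: [-3.139, -0.006, 0.0]
ft_force: [-0.4, 0.1, -1.2]
gripper_width: 0.499
```

```bash
python3 go.py .424 -.2733 .19 24.4
```

```text
t 12.73 p [0.6559 0.1347 0.198 ] rpy [-179.8   -0.4    0. ] w 43.8 F [-0.4  0.1 -1.2] q [-0.79  0.61  0.82  1.55 -0.47  1.18 -1.46]
tool cm [-23.21  40.8    0.53] rotvec [ -0.1  -0.4 -24.4] in target axes cm [-37.97  27.58   0.8 ]
```

Request:
carry_out(
  rows=[
    [-1.2,2,0,0,0,0],
    [-2,3.5,0,0,0,0],
    [-2,3.5,0,0,0,0],
    [-2,3.5,0,0,0,0],
    [-2,3.5,0,0,0,0],
    [-2,3.5,0,0,0,0],
    [-2,3.5,0,0,0,0],
    [-2,3.5,0,0,0,0],
    [-2,3.5,0,0,0,0],
    [-2,3.5,0,0,0,0],
  ],
)

```text
clock: 13.57
ee_pos: [0.4605, -0.2001, 0.1892]
tool_rot: [-3.135, -0.004, 0.022]
ft_force: [0.8, -1.6, -1.4]
gripper_width: 0.496
```

Request:
carry_out(
  rows=[
    [-1.5,2.5,0,0,0,-5],
    [0,0,0,0,0,-5],
    [0,0,0,0,0,-5],
    [0,0,0,0,0,-5],
    [0,0,0,0,0,-4],
    [0,0,0,0,0,0],
    [0,0,0,0,0,0],
  ],
)

```text
clock: 14.15
ee_pos: [0.4347, -0.2365, 0.1872]
tool_rot: [-3.136, -0.004, 0.438]
ft_force: [0.0, -0.7, -1.3]
gripper_width: 0.495
```

```bash
python3 go.py .424 -.2733 .14 24.4
```

```text
t 14.15 p [ 0.4347 -0.2365  0.1872] rpy [-179.7   -0.2   25.1] w 43.5 F [ 0.  -0.7 -1.3] q [-0.29  0.29  0.84  1.99 -0.27  0.98 -0.44]
tool cm [-2.55  2.9   4.69] rotvec [-0.3 -0.2  0.7] in target axes cm [-2.5   2.91  4.72]
```

Request:
carry_out(
  rows=[
    [-1.2,1.4,0,0,-0.2,0.7],
    [-1.2,1.4,0,-0.2,0,0],
    [0,0,2,0,0,0],
    [0,0,2,0,0,0],
    [0,0,0,0,0,0],
    [0,0,0,0,0,0],
  ],
)

```text
clock: 14.65
ee_pos: [0.4249, -0.2722, 0.1453]
tool_rot: [-3.14, -0.0, 0.414]
ft_force: [-1.0, -0.3, -0.8]
gripper_width: 0.493
```

```bash
python3 go.py .4255 -.2737 .064 24.4
python3 - <<'E'
from h import *
b=grab('side');np.savez('f4.npz',s=b[0],sw=b[2])
save('overstand.png',cv2.resize(b[0][225:335,210:310],(550,600)))
E
```

```text
t 14.65 p [ 0.4249 -0.2722  0.1453] rpy [-179.9   -0.    23.7] w 43.3 F [-1.  -0.3 -0.8] q [-0.17  0.37  0.82  2.01 -0.35  0.9  -0.32]
tool cm [-0.    0.18  8.13] rotvec [-0.1 -0.  -0.7] in target axes cm [-0.    0.16  8.13]
```

View pics/overstand.png

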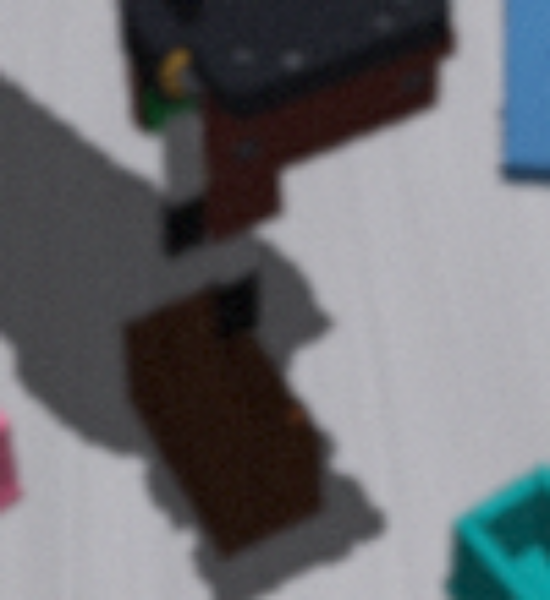

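Tips are at (183,225) and (237,305), above the stand. I measure them by depth.

```bash
python3 - <<'E'
from m import *
f=np.load('f4.npz');p,W=f['s'],f['sw']
for nm,bx in(('near',(248,274,258,288)),('far',(239,260,247,273))):
    P=W[bx[1]:bx[3],bx[0]:bx[2]].reshape(-1,3);c=p[bx[1]:bx[3],bx[0]:bx[2]].reshape(-1,3)
    P=P[(P[:,2]>.075)&(P[:,2]<.12)&(c.max(1)<40)]
    print(nm,len(P),((P.max(0)+P.min(0))/2).round(4),P.mean(0).round(4),P.min(0).round(4),P.max(0).round(4))
E
```

```text
near 83 [ 0.432  -0.2907  0.1021] [ 0.4321 -0.2911  0.1024] [ 0.4249 -0.2943  0.0889] [ 0.439  -0.2872  0.1153]
far 61 [ 0.4174 -0.2561  0.1038] [ 0.4174 -0.2563  0.1039] [ 0.4114 -0.26    0.0914] [ 0.4234 -0.2522  0.1161]
```

Request:
carry_out(
  rows=[
    [0,0.15,1,0,0,-0.7],
    [0,0,1,0,0,0],
    [0,0,0.8,0,0,0],
    [0,0,0,0,0,0],
  ],
)

```text
clock: 15.03
ee_pos: [0.4276, -0.2728, 0.117]
tool_rot: [3.141, -0.003, 0.429]
ft_force: [-0.8, -0.3, -1.3]
gripper_width: 0.495
```

```bash
python3 go.py .4252 -.2738 .064 24.4
```

```text
t 15.03 p [ 0.4276 -0.2728  0.117 ] rpy [180.   -0.2  24.6] w 43.4 F [-0.8 -0.3 -1.3] q [-0.13  0.42  0.78  2.03 -0.4   0.84 -0.27]
tool cm [-0.27 -0.    5.3 ] rotvec [ 0.  -0.2  0.2] in target axes cm [-0.26 -0.    5.3 ]
```

Request:
carry_out(
  rows=[
    [-0.3,0,0.5,0,-0.2,0],
    [-0.05,0,0.8,0,0,0],
    [-0.1,0,0.8,0,0,0],
    [-0.05,0,0.8,0,0,0],
    [0,0,0,0,0,0],
  ],
)

```text
clock: 15.45
ee_pos: [0.4226, -0.2749, 0.0849]
tool_rot: [3.141, 0.001, 0.429]
ft_force: [0.6, 0.1, -0.4]
gripper_width: 0.494
```

```bash
python3 go.py .4252 -.2738 .064 24.4
```

```text
t 15.45 p [ 0.4226 -0.2749  0.0849] rpy [180.    0.   24.6] w 43.4 F [ 0.6  0.1 -0.4] q [-0.09  0.46  0.74  2.06 -0.44  0.78 -0.22]
tool cm [0.29 0.   2.09] rotvec [0.  0.  0.2] in target axes cm [0.28 0.   2.09]
```

Request:
carry_out(
  rows=[
    [0.3,0,0.5,0,0,0],
    [0,0,0.7,0,0,0],
    [0,0,0.4,0,0,0],
    [0,0,0.3,0,0,0],
    [0,0,0,0,0,0],
  ],
)

```text
clock: 15.87
ee_pos: [0.4256, -0.2737, 0.0634]
tool_rot: [3.142, 0.001, 0.429]
ft_force: [-0.5, 0.8, 0.0]
gripper_width: 0.499
```

```bash
python3 go.py .4252 -.2738 .064 24.4
```

```text
t 15.87 p [ 0.4256 -0.2737  0.0634] rpy [1.80e+02 1.00e-01 2.46e+01] w 43.8 F [-0.5  0.8  0. ] q [-0.07  0.5   0.71  2.07 -0.48  0.74 -0.2 ]
tool cm [-0.04 -0.01 -0.06] rotvec [0.  0.1 0.2] in target axes cm [-0.04 -0.01 -0.06]
```

Request:
carry_out(
  rows=[
    [0,0,0,0,0,0],
    [0,0,0,0,0,0],
    [0,0,0,0,0,0],
    [0,0,0,0,0,0],
    [0,0,0,0,0,0],
    [0,0,0,0,0,0],
  ],
  fingers=6.5,
)

```text
clock: 16.37
ee_pos: [0.4262, -0.2742, 0.0643]
tool_rot: [3.14, -0.0, 0.429]
ft_force: [-0.4, 0.5, -0.2]
gripper_width: 0.74
```

Request:
carry_out(
  rows=[
    [0,0,-1,0,0,0],
    [0,0,-1,0,0,0],
    [0,0,-1.5,0,0,0],
    [0,0,-2,0,0,0],
    [0,0,-3,0,0,0],
    [0,0,-3,0,0,0],
    [0,0,-2,0,0,0],
    [0,0,0,0,0,0],
  ],
)

```text
clock: 17.03
ee_pos: [0.4242, -0.2755, 0.2105]
tool_rot: [3.14, 0.001, 0.424]
ft_force: [1.0, -1.0, 0.4]
gripper_width: 0.738
```

```bash
python3 go.py .4265 .2412 .2 42
```

```text
t 17.03 p [ 0.4242 -0.2755  0.2105] rpy [1.799e+02 1.000e-01 2.430e+01] w 64.8 F [ 1.  -1.   0.4] q [-0.24  0.28  0.88  1.94 -0.25  1.03 -0.39]
tool cm [ 21.49 -46.99   0.96] rotvec [  0.1   0.1 -17.7] in target axes cm [ 34.74 -38.24   1.05]
```

Request:
carry_out(
  rows=[
    [1.6,-3.6,0,0,0,0],
    [1.6,-3.6,0,0,0,0],
    [1.6,-3.6,0,0,0,0],
    [1.6,-3.6,0,0,0,0],
    [1.6,-3.6,0,0,0,0],
    [1.6,-3.6,0,0,0,0],
    [1.6,-3.6,0,0,0,0],
    [1.6,-3.6,0,0,0,0],
    [1.6,-3.6,0,0,0,0],
    [1.6,-3.6,0,0,0,0],
  ],
)

```text
clock: 17.87
ee_pos: [0.4227, 0.1212, 0.2146]
tool_rot: [3.135, -0.009, 0.4]
ft_force: [0.7, -0.1, -0.1]
gripper_width: 0.738
```

Request:
carry_out(
  rows=[
    [1.6,-3.6,0,0,0,0],
    [1.6,-3.6,0,0,0,0],
    [0,0,0,0,0,-6],
    [0,0,0,0,0,-6],
    [0,0,0,0,0,-6],
    [0,0,0,0,0,0],
    [0,0,0,0,0,0],
  ],
)

```text
clock: 18.45
ee_pos: [0.4203, 0.2145, 0.2149]
tool_rot: [3.134, -0.008, 0.737]
ft_force: [0.0, -0.9, -0.0]
gripper_width: 0.743
```

```bash
python3 go.py .4265 .2412 .1 42
python3 - <<'E'
from m import *
b=grab('side');p,W=b[0],b[2]
c=np.zeros((600,800,3),np.uint8);c[:560,:400]=cv2.resize(p[230:342,220:300],(400,560));c[:400,400:]=cv2.resize(p[130:210,280:360],(400,400));save('after.png',c)
rect('tongs hi',sel(W,p,(220,240,285,328),(.075,.2)));rect('bow',sel(W,p,(220,240,285,328),(.11,.2)));rect('stand',sel(W,p,(228,255,272,328),(.036,.050)))
E
```

```text
t 18.45 p [0.4203 0.2145 0.2149] rpy [179.6  -0.5  42.2] w 65.3 F [ 0.  -0.9 -0. ] q [-1.03  0.15  0.51  2.   -0.08  1.   -1.32]
tool cm [ 2.16 -1.65 11.5 ] rotvec [ 0.4 -0.5  0.2] in target axes cm [ 2.25 -1.57 11.49]
tongs hi 393 [ 424.3 -273. ] [19.9 47.4] 24.9 z [ 77.7 102.  130.3]
bow 161 [ 424.9 -274.4] [13.5 29.6] 24.2 z [111.9 128.7 130.7]
stand 421 [ 424.2 -273.8] [39.8 76.6] 24.3 z [37.2 44.1 46.8]
```

View pics/after.png

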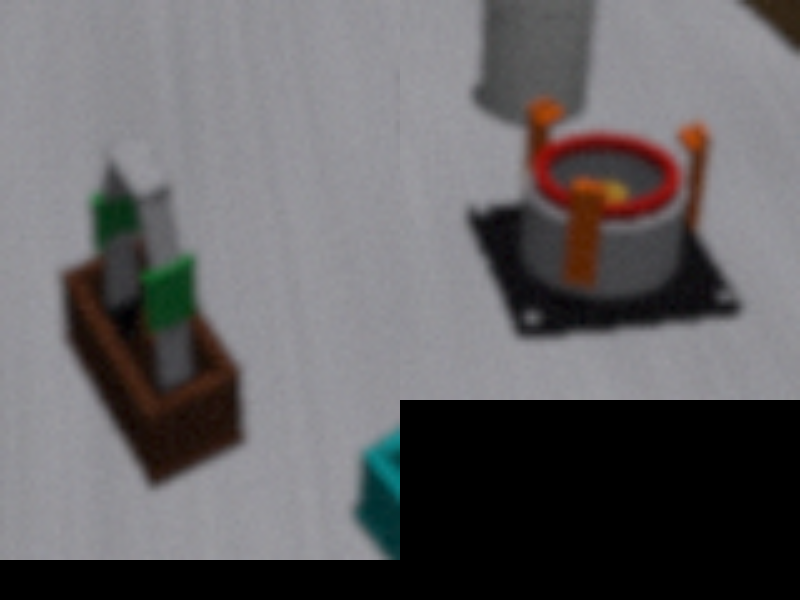

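Tongs stand upright at (140,290), within about 1 mm of the stand centre. The puck lies in the pot, brass at (612,192) in the right half. Now the lid.

Request:
carry_out(
  rows=[
    [2.2,-1.6,2,0.4,-0.5,0],
    [0,0,3,0,0,0],
    [0,0,3,0,0,0],
    [0,0,3,0,0,0],
    [0,0,0,0,0,0],
    [0,0,0,0,0,0],
  ],
  fingers=5.5,
)

```text
clock: 19.0
ee_pos: [0.4296, 0.2408, 0.1048]
tool_rot: [3.141, -0.007, 0.713]
ft_force: [-0.3, -0.6, 0.1]
gripper_width: 0.627
```

```bash
python3 go.py .4265 .2412 .018 42
```

```text
t 19.0 p [0.4296 0.2408 0.1048] rpy [179.9  -0.4  40.8] w 55.1 F [-0.3 -0.6  0.1] q [-0.99  0.35  0.46  2.07 -0.22  0.77 -1.24]
tool cm [-0.27 -0.24  8.67] rotvec [ 0.1 -0.4 -1.2] in target axes cm [-0.21 -0.24  8.68]
```

Request:
carry_out(
  rows=[
    [-0.3,-0.2,1,0,-0.4,-1],
    [0,0,2,0,0,0],
    [0,0,2,0,0,0],
    [0,0,1,0,0,0],
    [0,0,0.6,0,0,0],
    [0,0,0,0,0,0],
  ],
)

```text
clock: 19.5
ee_pos: [0.4301, 0.2426, 0.0432]
tool_rot: [3.141, -0.01, 0.728]
ft_force: [0.1, -0.5, 0.4]
gripper_width: 0.626
```

```bash
python3 go.py .4265 .2412 .018 42
```

```text
t 19.5 p [0.4301 0.2426 0.0432] rpy [180.   -0.6  41.7] w 55.0 F [ 0.1 -0.5  0.4] q [-0.93  0.45  0.4   2.11 -0.3   0.62 -1.16]
tool cm [-0.38 -0.14  2.51] rotvec [ 0.  -0.6 -0.3] in target axes cm [-0.36 -0.14  2.52]
```

Request:
carry_out(
  rows=[
    [-0.35,-0.15,0.6,0,-0.6,0],
    [0,0,0.8,0,0,0],
    [-0.1,0,0.8,0,0,0],
    [0,0,0.2,0,0,0],
    [0,0,0,0,0,0],
  ],
)

```text
clock: 19.92
ee_pos: [0.4271, 0.2419, 0.0198]
tool_rot: [3.141, -0.003, 0.728]
ft_force: [1.1, -0.3, 0.4]
gripper_width: 0.626
```

```bash
python3 go.py .4265 .2412 .018 42
```

```text
t 19.92 p [0.4271 0.2419 0.0198] rpy [180.   -0.2  41.7] w 54.9 F [ 1.1 -0.3  0.4] q [-0.91  0.5   0.38  2.12 -0.33  0.58 -1.14]
tool cm [-0.09  0.01  0.18] rotvec [ 0.  -0.2 -0.3] in target axes cm [-0.09  0.01  0.18]
```

Request:
carry_out(
  rows=[
    [-0.1,0,0.2,0,-0.2,0],
    [0,0,0,0,0,0],
    [0,0,0,0,0,0],
    [0,0,0,0,0,0],
    [0,0,0,0,0,0],
    [0,0,0,0,0,0],
    [0,0,0,0,0,0],
  ],
  fingers=1,
  squeeze=50,
)

```text
clock: 20.5
ee_pos: [0.4265, 0.2412, 0.018]
tool_rot: [3.141, 0.0, 0.727]
ft_force: [0.0, -0.0, -1.5]
gripper_width: 0.27
```

```bash
python3 go.py .4265 .2412 .018 42
```

```text
t 20.5 p [0.4265 0.2412 0.018 ] rpy [180.    0.   41.7] w 23.7 F [ 0.  -0.  -1.5] q [-0.91  0.5   0.38  2.12 -0.33  0.58 -1.14]
tool cm [-0. -0.  0.] rotvec [ 0.   0.  -0.3] in target axes cm [-0. -0.  0.]
```

Request:
carry_out(
  rows=[
    [0,0,-1,0,0,0],
    [0,0,-2,0,0,0],
    [0,0,-2.5,0,0,0],
    [0,0,-2.5,0,0,0],
    [0,0,-2.5,0,0,0],
    [0,0,-2.5,0,0,0],
    [0,0,-1.5,0,0,0],
    [0,0,0,0,0,0],
  ],
)

```text
clock: 21.17
ee_pos: [0.425, 0.2387, 0.1722]
tool_rot: [3.141, 0.005, 0.725]
ft_force: [1.1, 0.5, -1.1]
gripper_width: 0.271
```

```bash
python3 go.py .6525 .1355 .15 42
```

```text
t 21.17 p [0.425  0.2387 0.1722] rpy [180.    0.3  41.5] w 23.8 F [ 1.1  0.5 -1.1] q [-1.04  0.25  0.51  2.   -0.15  0.93 -1.3 ]
tool cm [10.2  22.8   2.19] rotvec [ 0.   0.3 -0.5] in target axes cm [10.   22.89  2.22]
```

Request:
carry_out(
  rows=[
    [1.4,3.2,0,0,0,0],
    [1.4,3.2,0,0,0,0],
    [1.4,3.2,0,0,0,0],
    [1.4,3.2,0,0,0,0],
    [1.4,3.2,0,0,0,0],
    [1.4,3.2,0,0,0,0],
    [1.2,2.6,0,0,0,0],
    [0,0,0,0,0,0],
    [0,0,0,0,0,0],
  ],
)

```text
clock: 21.92
ee_pos: [0.6458, 0.1366, 0.1655]
tool_rot: [-3.137, 0.01, 0.734]
ft_force: [-0.6, -0.4, -1.5]
gripper_width: 0.27
```

```bash
python3 go.py .6525 .1355 .12 42
python3 - <<'E'
from m import *
b=grab('side');a=grab('top');np.savez('f5.npz',t=a[0],tw=a[2],s=b[0],sw=b[2])
c=np.zeros((560,800,3),np.uint8)
c[:,:400]=cv2.resize(b[0][110:222,280:360],(400,560)); c[:400,400:]=cv2.resize(a[0][90:170,158:238],(400,400)); save('lidover.png',c)
w=((0,0,70),(180,70,255))
P=sel(b[2],b[0],(285,110,350,175),(.135,.175),w);circ('side white',P);print(P.min(0),P.max(0))
E
```

```text
t 21.92 p [0.6458 0.1366 0.1655] rpy [-179.7    0.6   42. ] w 23.7 F [-0.6 -0.4 -1.5] q [-0.63  0.56  0.52  1.58 -0.3   1.09 -0.87]
tool cm [0.47 0.55 4.55] rotvec [-0.3  0.6  0. ] in target axes cm [0.43 0.53 4.55]
side white 363 [643.9 219. ] 126.4 mean [643.  160.8 157.9]
[0.60187025 0.09261682 0.135546  ] [0.68990401 0.34488353 0.16539141]
```

View pics/lidover.png

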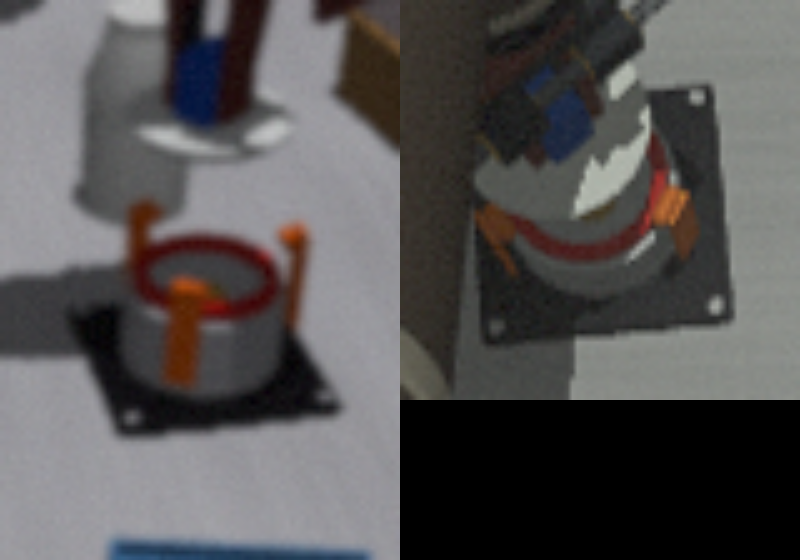

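The lid is held level: flange at (215,135) in the side half, centred within about 1 mm of the TCP in x. Lowering.

Request:
carry_out(
  rows=[
    [0.45,0.55,1,-0.3,0.6,0],
    [0,0,1.5,0,0,0],
    [0,0,1.5,0,0,0],
    [0,0,0.5,0,0,0],
    [0,0,0,0,0,0],
  ],
)

```text
clock: 22.43
ee_pos: [0.6464, 0.1426, 0.1201]
tool_rot: [-3.138, -0.002, 0.742]
ft_force: [-0.3, -0.6, -0.8]
gripper_width: 0.267
```

```bash
python3 go.py .6527 .1353 .093 42
```

```text
t 22.43 p [0.6464 0.1426 0.1201] rpy [-1.798e+02 -1.000e-01  4.250e+01] w 23.5 F [-0.3 -0.6 -0.8] q [-0.62  0.61  0.49  1.63 -0.33  0.99 -0.84]
tool cm [-0.03  0.97  2.71] rotvec [-0.2 -0.1  0.5] in target axes cm [-0.02  0.96  2.71]
```

Request:
carry_out(
  rows=[
    [0,0.95,0,-0.2,0,0.5],
    [0,0,0,0,0,0],
    [0,0,0.8,0,0,0],
    [0,0,0,0,0,0],
  ],
)

```text
clock: 22.77
ee_pos: [0.6529, 0.1372, 0.1141]
tool_rot: [-3.141, -0.005, 0.735]
ft_force: [-1.0, 0.7, -2.4]
gripper_width: 0.269
```

```bash
python3 go.py .6527 .1353 .093 42
```

```text
t 22.77 p [0.6529 0.1372 0.1141] rpy [-180.    -0.3   42.1] w 23.6 F [-1.   0.7 -2.4] q [-0.61  0.62  0.49  1.62 -0.34  0.98 -0.84]
tool cm [-0.15  0.13  2.11] rotvec [-0.  -0.3  0.1] in target axes cm [-0.14  0.13  2.11]
```

Request:
carry_out(
  rows=[
    [-0.15,0.15,0.5,0,-0.3,0],
    [0,0,0.6,0,0,0],
    [0,0,0.5,0,0,0],
    [0,0,0,0,0,0],
  ],
)

```text
clock: 23.1
ee_pos: [0.6534, 0.1348, 0.0973]
tool_rot: [3.141, -0.001, 0.735]
ft_force: [-0.1, -0.2, -2.2]
gripper_width: 0.275
```

```bash
python3 go.py .6527 .1353 .093 42
```

```text
t 23.1 p [0.6534 0.1348 0.0973] rpy [180.   -0.   42.1] w 24.2 F [-0.1 -0.2 -2.2] q [-0.6   0.64  0.49  1.63 -0.35  0.96 -0.83]
tool cm [-0.02 -0.08  0.43] rotvec [ 0.  -0.   0.1] in target axes cm [-0.02 -0.08  0.43]
```

Request:
carry_out(
  rows=[
    [0,-0.05,0.3,0,0,0],
    [0,0,0.3,0,0,0],
    [0,0,0.3,0,0,0],
    [0,0,0.3,0,0,0],
  ],
)

```text
clock: 23.43
ee_pos: [0.6535, 0.1353, 0.0856]
tool_rot: [3.141, -0.002, 0.734]
ft_force: [-2.4, -1.0, 11.1]
gripper_width: 0.268
```

```bash
python3 go.py .6527 .1353 .078 42
```

```text
t 23.43 p [0.6535 0.1353 0.0856] rpy [ 1.80e+02 -1.00e-01  4.21e+01] w 23.6 F [-2.4 -1.  11.1] q [-0.59  0.65  0.48  1.64 -0.36  0.93 -0.82]
tool cm [-0.06 -0.05  0.76] rotvec [ 0.  -0.1  0.1] in target axes cm [-0.05 -0.05  0.76]
```

Pushing past the clips.

Request:
carry_out(
  rows=[
    [0,0,0.4,0,0,0],
    [0,0,0.4,0,0,0],
    [0,0,0.3,0,0,0],
    [0,0,0.3,0,0,0],
  ],
)

```text
clock: 23.77
ee_pos: [0.654, 0.1352, 0.0728]
tool_rot: [3.141, -0.003, 0.734]
ft_force: [-13.5, -0.3, 36.4]
gripper_width: 0.271
```

```bash
python3 go.py .6527 .1353 .075 42
```

```text
t 23.77 p [0.654  0.1352 0.0728] rpy [180.   -0.2  42.1] w 23.8 F [-13.5  -0.3  36.4] q [-0.59  0.67  0.47  1.65 -0.37  0.91 -0.82]
tool cm [-0.09 -0.09 -0.22] rotvec [ 0.  -0.2  0.1] in target axes cm [-0.09 -0.09 -0.22]
```

Request:
carry_out(
  rows=[
    [-0.05,-0.05,-0.1,0,-0.2,0],
    [0,0,0,0,0,0],
    [0,0,0.1,0,0,0],
  ],
)

```text
clock: 24.02
ee_pos: [0.6538, 0.1352, 0.0754]
tool_rot: [-3.142, -0.001, 0.734]
ft_force: [-2.7, -1.0, 5.5]
gripper_width: 0.27
```

```bash
python3 go.py .6527 .1353 .075 42
```

```text
t 24.02 p [0.6538 0.1352 0.0754] rpy [-1.80e+02 -1.00e-01  4.21e+01] w 23.7 F [-2.7 -1.   5.5] q [-0.59  0.67  0.47  1.65 -0.36  0.92 -0.82]
tool cm [-0.07 -0.08  0.04] rotvec [-0.  -0.1  0.1] in target axes cm [-0.08 -0.08  0.04]
```

Request:
carry_out(
  rows=[
    [-0.05,-0.05,0.15,0,0,0],
    [0,0,0.15,0,0,0],
    [0,0,0.15,0,0,0],
  ],
)

```text
clock: 24.27
ee_pos: [0.6538, 0.1352, 0.0735]
tool_rot: [3.141, -0.004, 0.734]
ft_force: [-4.6, -0.5, 11.6]
gripper_width: 0.271
```

```bash
python3 go.py .6527 .1353 .074 42
python3 - <<'E'
from m import *
b=grab('side');s=manip.sense();print(s['ee_pos'],s['ft_force'],s['clock'])
w=((0,0,60),(180,70,255))
P=sel(b[2],b[0],(290,140,345,185),(.062,.08),w);print(len(P),P.min(0).round(4),P.max(0).round(4),np.percentile(P[:,2],[5,50,90]).round(4))
P=P[P[:,2]>.066];A=np.c_[P[:,:2]-P[:,:2].mean(0),np.ones(len(P))];print('plane',np.linalg.lstsq(A,P[:,2],rcond=None)[0].round(3),len(P))
rect('stand tongs',sel(b[2],b[0],(220,240,285,328),(.075,.2)))
save('final.png',cv2.resize(b[0][110:222,270:370],(600,600)))
E
```

```text
t 24.27 p [0.6538 0.1352 0.0735] rpy [180.   -0.2  42.1] w 23.8 F [-4.6 -0.5 11.6] q [-0.59  0.67  0.47  1.65 -0.37  0.91 -0.82]
tool cm [-0.08 -0.08 -0.05] rotvec [ 0.  -0.2  0.1] in target axes cm [-0.08 -0.08 -0.05]
[0.65379242 0.13520038 0.07349692] [-4.35598009 -0.39991959 11.84468599] 24.3167
245 [0.6097 0.091  0.0628] [0.6974 0.179  0.0779] [0.0686 0.0704 0.0718]
plane [-0.     0.011  0.071] 242
stand tongs 392 [ 423.8 -274.1] [19.9 45.8] 26.4 z [ 77.8 102.2 130.4]
```

View pics/final.png

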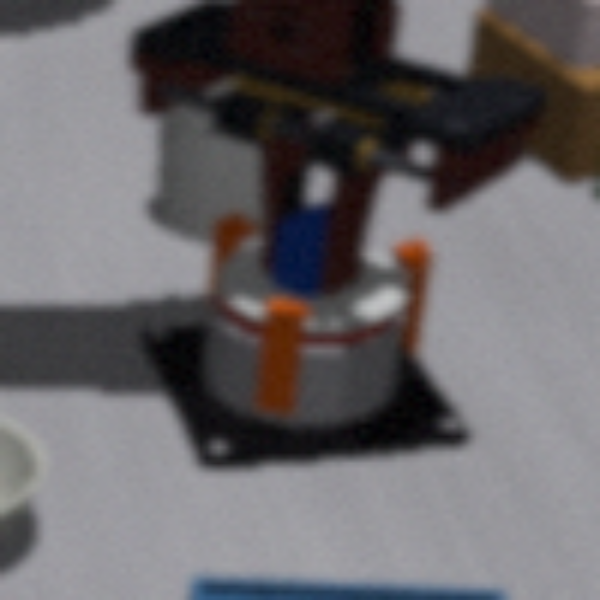

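The lid lies under the three orange clips, at (235,230), (285,310) and (410,250). The flange top is level at about 70.4 mm, so its underside is at about 62.4 mm. The lid's centre is about 1 mm off the axis, and the push is steady at about 12 N. Handing in.

```bash
python3 -c "
from cell import manip
print(manip.close_job()); s=manip.sense(); print(s['clock'],s['ee_pos'],s['ft_force'])"
```

```text
the job is handed in; nothing more can be done
None
the job is handed in; nothing more can be done
```

The job is done and handed in at about 24 s of the 72 s allowed; no verdict is reported. I took the tongs from the brown stand and moved the puck into the pot with them. The tongs then went back upright in their stand, and I pressed the white lid in under the clips.

My last checks, just before handing in:
- **Lid:** flange underside at about 62.4 mm above the pot's underside, so the seal is pressed about 3.6 mm. It is about 1 mm off the axis, tilted about 0.01 rad, with the gripper holding it and pushing down with a steady 12 N or so.
- **Tongs:** within about 1 mm of the stand's centre. I saw them upright after letting go, and their measured position was unchanged at the end.
- **Puck:** seen inside the pot before the lid went on.
- **Bystanders:** none was touched as far as I saw, but I did not measure their positions again.

The push through the clips overshot briefly to 36 N down and 13.5 N sideways. I backed off at once and pressed again to the final force. I viewed 11 pictures, one over the budget of 10.

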